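# Date-stamp the label of a hexagonal map tube

## Task

The label on the green hexagonal map tube still has to be dated. Roll the tube over until its paper label faces up, lay it in the guides of the dating press with the label end towards the head and slide it in against the end stop; then pull the yellow lock tab all the way out to the side, push the red cap down firmly so that the die prints on the label, and let it spring back up, leaving the tube lying there. Do not disturb the wine-red tube or the other things on the desk.

Things in the scene. Friction and masses are not known exactly. Their poses are not given: they have to be found in the camera images.
- green_tube_center (a point): Centre of the green hexagonal map tube, black end caps: prism 170 mm long, 44 across flats, 50.8 across corners, flats 25.4 wide, about 90 g, loose. Starts on the desk pointing away from the robot, label on the lower flat on its right-hand side. x = along the tube to its label end (the far end at the start); z = outward normal of the labelled flat (straight up when the job is done).
- green_tube_label (a point): Middle of the white paper label (52 x 22 mm) on the surface of the labelled flat of the green tube, 47 mm from the tube's centre towards the label end (38 mm short of that end). Same axes as the tube's centre.
- green_tube: The green tube as a whole; same point and axes as its centre.
- wine_tube_center (a point): Centre of the wine-red tube, same shape and size, loose, already dated (red print on its label); must stay where it lies.
- dating_press: Grey dating press, fixed. Origin on the desk below the die; x = the way a tube is slid in, y left of that. Base plate x -215 to 105, y -50 to 50, top z 12 mm. Head: column x 58 to 98 and arm x -28 to 98, y -23 to 23, underside z 98, top z 128; a lying tube passes under it. Tube fully home: its centre at x -47, y 0, z 52 mm.
- bed_gap (a point): On top of the press's bed (a flat rail 20 mm wide, z 30 mm, from press x -200 to 38), at x -123: the middle of the 90 mm gap left for fingers between the two pairs of sloping guide cheeks (x -198 to -168 and -78 to -32, tops 40 mm up, 1.2 mm clearance; they centre a tube let down on them). In the gap nothing but the base plate is beside the rail. Axes as the press.
- end_stop (a point): Face of the upright end stop (38 mm past the die's axis, top at z 58 mm), at the height of the centre line of a lying tube, 52 mm above the desk. The tube's label end touches it when home. Axes as the press.
- die_spot (a point): Fixed point straight below the die where the middle of the label must be: 74 mm above the desk, on the axis of the red cap. Axes as the press.
- press_cap_top (a point): Centre of the top face of the red push cap (28 mm diameter, 11 mm thick) on the head, 152.5 mm above the desk when up; pressed straight down. Its stem carries the die (34 x 18 mm rubber face).
- press_cap (a joint): How far the red cap is pushed down, m: 0 up, 0.011 at most. It springs back: about 1.3 N starts it, 0.15 N more per mm. With a tube home the die meets the label at 0.008; pressing on over 2 N more, best to the bottom, prints. While the fork of the lock slide stands under it, the cap is blocked after 0.0015.
- stamp_die: The die under the cap (moves with it); its rubber underside is 82 mm above the desk at rest; a stiff cushion behind it gives up to 3 mm (2 N per mm). Origin as the press.
- lock_tab (a point): Centre of the yellow grip of the lock slide: an upright block 16 mm (press x) by 10 mm (press y) by 20 mm high, z 129 to 149 mm, 49 mm to the right (-y of the press) of the cap's axis when the slide is in. Can be pinched from above; moves only along the press's y.
- lock_slide (a joint): How far the lock slide is pulled out towards -y of the press, m: 0 to 0.004 at the start (cap blocked), clear of the cap beyond 0.020, 0.024 fully out. It stays where it is left (friction 1.5 N).
- stamp_pad: Closed blue stamp pad tin, 72 x 98 x 16 mm, bystander, loose.
- fastener_tin: Small green tin, 50 x 74 x 21 mm, bystander, loose.
- magnifier: Magnifying glass with a red handle, 49 x 107 x 8 mm, bystander, loose.
There are look-alikes about, which are no part of the job. Leave any purple look-alike of the green_tube alone.

How it is judged (in metres and radians):
On the way, in this order (a step that is already met when the one before it is completed fails the run):
1. the green tube lies in the press, label up, against the end stop, with the cap still up (distance between green_tube_label and die_spot below 0.007 m and angle between green_tube_center's own z axis and vertical below 0.12 rad and angle between the x axis of green_tube_center and the x axis of dating_press, either way round below 0.12 rad and value of joint press_cap below 0.002 m), for 0.2 s.
2. the die is pressed on the label of the tube lying home (distance between green_tube_label and die_spot below 0.007 m and angle between green_tube_center's own z axis and vertical below 0.12 rad and angle between the x axis of green_tube_center and the x axis of dating_press, either way round below 0.12 rad and contact force between stamp_die and green_tube above 2 N), for 0.1 s.
At the end, for the whole second after the job is handed in: Green tube at rest in the guides against the stop, label up and along the press (each within 0.12 rad), label's middle within 7 mm of the spot below the die; lock slide out over 19 mm; cap back up within 2 mm. Before that the die pressed the label of the tube lying so with over 2 N for 0.1 s (all of step 1 and linear speed of green_tube below 0.02 m/s and value of joint lock_slide above 0.019 m); the robot touches nothing.
It fails at once if the wine-red tube is moved by more than 25 mm (distance of wine_tube_center from where it was at the start of the episode above 0.025 m).
It fails at once if the stamp pad is moved by more than 25 mm (distance of stamp_pad from where it was at the start of the episode above 0.025 m).
It fails at once if the fastener tin is moved by more than 25 mm (distance of fastener_tin from where it was at the start of the episode above 0.025 m).
It fails at once if the magnifier is moved by more than 25 mm (distance of magnifier from where it was at the start of the episode above 0.025 m).
It also fails if it takes over 72 s, if anything falls off the work surface, if the arm or the gripper's body presses on something with over 40 N, if the wrist force passes 120 N, or if a joint passes its speed limit or range.

## Robot

A 6-joint arm with a two-finger parallel gripper is mounted at the origin on a cart in front of the work surface, level with it; the furniture and walls round the work are solid. World frame = base frame: x ahead of the robot, y to its left, z up, the work surface at z = 0. Lengths are in mm, angles in rad, forces in N, time in s.
With the tool pointing down it reaches from about 275 to 725 mm from the base axis. Payload 5.6 kg.
Tool frame: the origin (TCP) lies midway between the tips of the shut fingers; the grasp point (between the pads) lies 19 mm behind it; z points along the fingers, y is the line along which they close (so a half turn about z gives the same grasp; the last joint's range is limited). The gripper opens to 85 mm and grips with 20 to 120 N. Pads are 22 mm wide; open, the fingers measure 114 mm over their backs; the gripper's body (76 mm by 85 mm) begins 54 mm behind the grasp point. The pads swing forward as they close: fully open they stand 13 mm farther back than shut.
Start: joints at [-1.03, 0.255, 0.108, 0, -1.424, -0.285], TCP at [139.181, -532.092, 231.283] pointing down, gripper open.
Joint ranges: [-2.95, 2.95], [-1.21, 1.97], [-1.09, 1.5], [-2.87, 1.71], [-2.94, -0.07], [-3.05, 3.05]. Speed limits (rad/s): [2.57, 2.57, 3.14, 3.14, 3.14, 3.14].

## Interface

Orientations are given as a rotation vector (axis times angle).
In Python, from cell import sense, grab_frame, close_job gives the robot as it stands.
- The arm moves only by the tool arm_command, never from a script. Its argument "motion" is a list of rows, each a list of 3 entries, a list of its own where there are three numbers: the shift along the tool's x, y, z in cm, then the turn, a rotation vector about the tool's x, y, z in rad, then the closure, from -1 (fully open) to 1 (shut). A call has 1 to 8 rows; each row shifts and turns the commanded pose from where the row before left it, along the tool's axes as they then stand; what a row does not reach is not made up. A row lasts 1/10 s, in which the tool goes at most 50 mm and 8.59 degrees, less where a joint would pass 70% of its speed; a pose out of reach is approached as far as the arm can. A call with a gripper value outside its range is refused whole. The fingers move at their own pace and stop on an object; "force" is the grip in N (left out, the last holds). Time passes only in rows, so rows that do not move let the fingers close. It gives the time, the measured TCP pose, the force, the opening and the grip force at its end, in the units of the state.
- sense(): the state, without advancing time (a new reading comes with each control period).
- grab_frame(name): name is "side" or "top"; returns a dict with "color" (480x640x3 uint8, red, green, blue), "vertical_fov" (degrees; the focal length in pixels is half the picture's height over the tangent of half this angle, whatever the lens; pixels are square), "cx", "cy" (the principal point, pixels), "cam_to_world" (4x4, takes a point from camera to world coordinates). Camera axes: x right, y down, z forward; pixel columns grow to the right and rows downward; lengths in mm; the calibration is good to about 2 mm. A picture is of the moment at which its call begins. There is no depth.
- close_job(): hands the job in; it is judged then, once.
The state is a dict: "time_s": time; "joint_positions": joint angles; "joint_velocities": joint speeds; "effort": joint torques, N m; "eef_pos": TCP position; "ee_rot": TCP orientation; "force": force on the tool from outside, world axes, zero at the start; "wrist_torque": the same for the moment, N m; "grip_width": opening from 0.0 (shut) to 1.0 (fully open); "gripper_force": force on a finger pad.
Only numpy, scipy, OpenCV 4.12 (cv2) and the standard library are available. Lean on these libraries where they do the work, as an engineer would, in place of code of your own. Each camera call takes 0.05 s, during which the arm holds its last target. There are 200 camera calls.

## Working session

There is one attempt and no reset: what is moved stays moved. The work goes in short steps, Python scripts to look and compute and a tool call to move; the robot and the scene stay as the last step left them, time stands still between calls to the robot, and variables do not carry over. Pictures are saved under pics/ and viewed, at most 11 in all, crops included, and the job is handed in when it is done.

Besides the shell and the picture viewer there is one more tool, called after ">>>" in YAML: its name, and indented under it one key for each argument. arm_command: Moves the arm, as the interface text tells. Its arguments: {"type":"object","properties":{"motion":{"type":"array"},"force":{"type":"number"}},"required":["motion"]}

```bash
mkdir -p pics; cat > h.py <<'E'
import numpy as np, cv2
from cell import sense, grab_frame, close_job
def K(f):
    fl=240/np.tan(np.radians(f["vertical_fov"])/2); return fl
def ray(f,u,v):
    fl=K(f);T=np.array(f["cam_to_world"]);d=T[:3,:3]@np.array([(u-f["cx"])/fl,(v-f["cy"])/fl,1]);return T[:3,3],d
def onplane(f,u,v,z):
    o,d=ray(f,u,v);return (o+d*(z-o[2])/d[2])
def proj(f,p):
    T=np.array(f["cam_to_world"]);c=T[:3,:3].T@(np.array(p)-T[:3,3]);fl=K(f);return np.array([f["cx"]+fl*c[0]/c[2],f["cy"]+fl*c[1]/c[2]])
def save(f,n): cv2.imwrite("pics/"+n,np.ascontiguousarray(f["color"][:,:,::-1]))
E
python3 - <<'E'
from h import *
for n in("top","side"):
    f=grab_frame(n);save(f,n+"0.png");print(n,K(f),f["cx"],f["cy"],np.round(f["cam_to_world"],3).tolist())
s=sense();print(s["eef_pos"],s["ee_rot"],s["grip_width"])
E
```

```text
top 592.1397618577449 328.12993874770433 241.536390217927 [[-0.024, -0.989, 0.143, 382.783], [-0.999, 0.027, 0.022, -13.219], [-0.026, -0.143, -0.989, 1372.213], [0.0, 0.0, 0.0, 1.0]]
side 508.70142039142024 327.2227170113548 234.8991590039523 [[-0.991, -0.039, 0.131, 421.282], [-0.136, 0.359, -0.923, 1049.606], [-0.011, -0.932, -0.361, 530.672], [0.0, 0.0, 0.0, 1.0]]
[ 139.10241442 -531.66540148  230.48263431] [ 4.00601358e-01 -3.11564347e+00 -2.66290892e-03] 0.9990937119958373
```

View pics/top0.png

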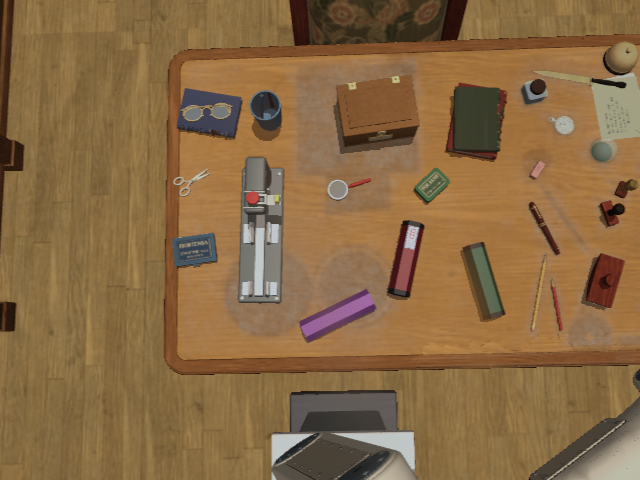

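View pics/side0.png

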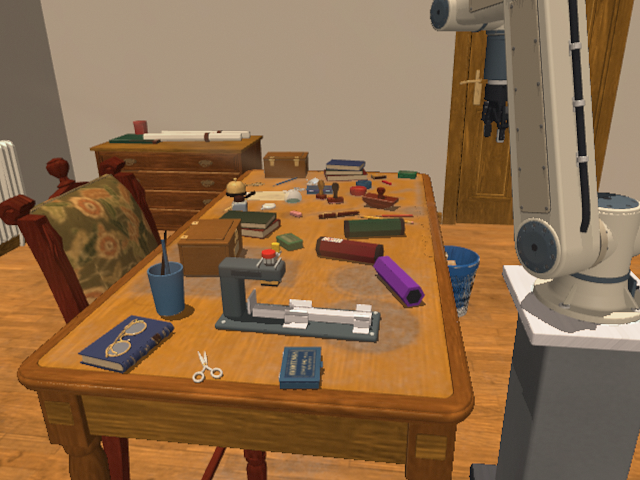

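The top view shows the green tube at about (483,281), wine tube at (406,258), purple at (338,315) and the press at (261,235), with its red cap at (253,199) and yellow tab at (277,200). The side view agrees, with the tubes' far ends pointing left.

```bash
python3 - <<'E'
from h import *
f=grab_frame("top");im=f["color"];hsv=cv2.cvtColor(im,cv2.COLOR_RGB2HSV)
def big(m,x0,x1,y0,y1):
    k=np.zeros_like(m);k[y0:y1,x0:x1]=m[y0:y1,x0:x1]
    c=max(cv2.findContours(k,cv2.RETR_EXTERNAL,cv2.CHAIN_APPROX_NONE)[0],key=cv2.contourArea);return c
def rect(c,z,n):
    b=cv2.boxPoints(cv2.minAreaRect(c));w=np.array([onplane(f,u,v,z)[:2] for u,v in b])
    e=np.roll(w,-1,0)-w;L=np.linalg.norm(e,axis=1);i=L.argmax();a=np.degrees(np.arctan2(*(e[i]*np.sign(e[i][0]))[::-1]))
    print(n,"px",b.round().tolist(),"ctr",w.mean(0).round(1),"L",L.round(1)[:2],"yaw",a.round(2))
rect(big(cv2.inRange(hsv,(45,40,20),(95,255,200)),450,520,230,330),22,"green")
# whole dark+green
rect(big(cv2.morphologyEx(cv2.inRange(hsv,(0,0,0),(180,255,75))|cv2.inRange(hsv,(45,40,20),(95,255,200)),cv2.MORPH_CLOSE,np.ones((3,3))),450,520,230,330),22,"all")
c=big(cv2.inRange(hsv,(0,150,90),(6,255,255))|cv2.inRange(hsv,(174,150,90),(180,255,255)),235,275,180,215)
(u,v),r=cv2.minEnclosingCircle(c);print("cap",u,v,r,onplane(f,u,v,152.5),cv2.contourArea(c))
c=big(cv2.inRange(hsv,(22,120,120),(35,255,255)),265,295,185,215);m=cv2.moments(c);u,v=m["m10"]/m["m00"],m["m01"]/m["m00"];print("tab",u,v,onplane(f,u,v,149),cv2.boundingRect(c))
cr=im[145:315,150:320];cv2.imwrite("pics/press.png",cv2.resize(cr[:,:,::-1],None,fx=3.5,fy=3.5,interpolation=cv2.INTER_CUBIC))
cr=im[225:335,440:560];cv2.imwrite("pics/green.png",cv2.resize(cr[:,:,::-1],None,fx=4,fy=4))
E
```

```text
green px [[472.0, 250.0], [482.0, 246.0], [503.0, 309.0], [493.0, 312.0]] ctr [ 482.6 -340.8] L [ 24.7 149.2] yaw 14.85
all px [[462.0, 247.0], [482.0, 241.0], [504.0, 314.0], [484.0, 320.0]] ctr [ 480.7 -332.4] L [ 48.2 170.4] yaw 13.24
cap 252.22413635253906 197.60345458984375 6.253428936004639 [657.75751473 172.48930185 152.5       ] 103.5Traceback (most recent call last):
  File "<stdin>", line 15, in <module>
ZeroDivisionError: float division by zero
```

```bash
python3 - <<'E'
from h import *
f=grab_frame("top");im=f["color"]
cr=im[145:315,150:320];cv2.imwrite("pics/press.png",cv2.resize(cr[:,:,::-1],None,fx=3.5,fy=3.5,interpolation=cv2.INTER_CUBIC))
hsv=cv2.cvtColor(im,cv2.COLOR_RGB2HSV)
m=cv2.inRange(hsv,(20,110,90),(40,255,255));m[:, :268]=0;m[:,295:]=0;m[:188]=0;m[212:]=0
ys,xs=np.nonzero(m);print(len(xs),xs.min(),xs.max(),ys.min(),ys.max(),onplane(f,xs.mean(),ys.mean(),149))
g=cv2.cvtColor(im,cv2.COLOR_RGB2GRAY);print(hsv[270:300:10,236:290:3].tolist())
E
```

```text
32 275 279 195 202 [655.87282513 121.11244314 149.        ]
[[[15, 107, 146], [19, 33, 86], [35, 13, 116], [35, 13, 117], [30, 13, 118], [30, 13, 119], [50, 5, 160], [81, 9, 201], [98, 10, 202], [15, 23, 153], [26, 14, 126], [30, 14, 127], [26, 16, 129], [26, 16, 130], [23, 17, 132], [15, 45, 91], [14, 94, 147], [14, 86, 145]], [[14, 103, 143], [38, 11, 89], [35, 13, 117], [35, 13, 118], [30, 13, 118], [30, 13, 119], [101, 13, 158], [81, 9, 201], [94, 9, 202], [14, 28, 117], [30, 14, 126], [26, 16, 128], [30, 14, 128], [26, 16, 131], [23, 15, 133], [16, 62, 94], [14, 98, 146], [15, 104, 147]], [[14, 93, 143], [45, 10, 100], [90, 6, 182], [100, 11, 204], [8, 11, 180], [16, 25, 150], [80, 5, 159], [85, 8, 200], [98, 10, 203], [19, 21, 96], [15, 15, 166], [60, 2, 137], [104, 14, 205], [107, 17, 208], [26, 14, 132], [14, 74, 111], [15, 86, 146], [15, 82, 146]]]
```

View pics/press.png

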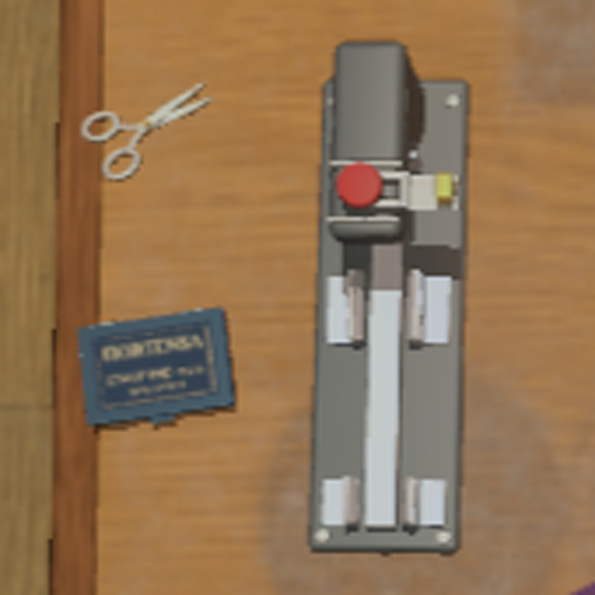

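The crop shows the base plate corners at about (309,550), (457,551) and (469,80), the rail's centre line from (382,527) to (392,290), and the cap at (359,184).

```bash
python3 - <<'E'
from h import *
f=grab_frame("top")
P=lambda x,y,z:onplane(f,150+x/3.5-.5,145+y/3.5-.5,z)[:2]
yaw=lambda a,b:np.degrees(np.arctan2(b[1]-a[1],b[0]-a[0]))
nl,nr,fr=P(309,550,12),P(457,551,12),P(469,80,12);r0,r1=P(381.5,527,30),P(392,290,30)
print("plate",nl,nr,fr,"yaw",yaw(nr,fr),"len",np.linalg.norm(fr-nr),np.linalg.norm(nl-nr));print("rail",r0,r1,yaw(r0,r1))
cap=onplane(f,252.2,197.6,152.5)[:2]
for y in(yaw(nr,fr),yaw(r0,r1)):
    c,s=np.cos(np.radians(y)),np.sin(np.radians(y));R=np.array([[c,-s],[s,c]])
    print("origin via nr",nr-R@[-215,-50],"fr",fr-R@[105,-50],"nl",nl-R@[-215,50],"rail start",r0-R@[-200,0],"cap",cap)
# tool target helpers: start pose rows
from scipy.spatial.transform import Rotation as Ro
print(Ro.from_rotvec(sense()["ee_rot"]).as_matrix().round(3))
E
```

```text
plate [446.25809964 228.53720678] [443.16049709 131.19290253] [760.42381608 119.11959039] yaw -2.179313397386836 len 317.49295809595776 97.39357633001983
rail [459.08087817 178.12853244] [614.64891733 170.07520909] -2.9633973896019046
origin via nr [659.90634116 172.98092806] fr [657.40111257 173.0762634 ] nl [659.20124137 170.39756119] rail start [658.9362204  170.52312776] cap [657.76649064 172.54039871]
origin via nr [660.45789083 170.010974  ] fr [658.149125   174.48101707] nl [658.38569488 167.48900174] rail start [658.81343118 167.78893543] cap [657.76649064 172.54039871]
[[-0.967 -0.253 -0.   ]
 [-0.253  0.967  0.001]
 [ 0.     0.001 -1.   ]]
```

```bash
cat >> h.py <<'E'
from scipy.linalg import logm
from scipy.spatial.transform import Rotation as Ro
def tool(yaw,tilt):  # tool x = -(heading yaw deg), tilt deg about tool x (neg: points to the left)
    c,s=np.cos(np.radians(yaw)),np.sin(np.radians(yaw))
    R=np.array([[-c,-s,0],[-s,c,0],[0,0,-1.]]);return R@Ro.from_rotvec([np.radians(tilt),0,0]).as_matrix()
def T(p,R): M=np.eye(4);M[:3,:3]=R;M[:3,3]=p;return M
def cur(): s=sense();return T(s["eef_pos"],Ro.from_rotvec(s["ee_rot"]).as_matrix())
def plan(A,B,tag="",v=45,w=.14):
    D=np.real(logm(np.linalg.inv(A)@B));r=np.array([D[2,1],D[0,2],D[1,0]]);t=D[:3,3]
    n=int(np.ceil(max(np.linalg.norm(t)/v,np.linalg.norm(r)/w,1)));print(tag,n,"x",(t/10/n).round(2).tolist(),(r/n).round(3).tolist(),"->",B[:3,3].round(1));return B
def seq(*Bs,A=None,v=45):
    A=cur() if A is None else A
    for i,B in enumerate(Bs): plan(A,B,i,v);A=B
PO=np.array([658.5,172.,0]);PY=-2.3
def press(x,y,z):
    c,s=np.cos(np.radians(PY)),np.sin(np.radians(PY));return PO+[c*x-s*y,s*x+c*y,z]
E
python3 - <<'E'
from h import *
C=np.array([481,-334,22.]);R=tool(14,-30)
seq(T(C-90*R[:,2],R),T(C+4*R[:,2],R))
E
```

```text
0 10 x [-3.8, 0.26, 1.44] [-0.052, -0.0, 0.001] -> [ 491.9 -377.7   99.9]
1 3 x [-0.0, -0.0, 3.13] [-0.0, 0.0, 0.0] -> [ 480.5 -332.1   18.5]
```

>>> arm_command:
  motion:
    - [[-3.8,0.26,1.44],[-0.052,0,0.001],-0.36]
    - [[-3.8,0.26,1.44],[-0.052,0,0.001],-0.36]
    - [[-3.8,0.26,1.44],[-0.052,0,0.001],-0.36]
    - [[-3.8,0.26,1.44],[-0.052,0,0.001],-0.36]
    - [[-3.8,0.26,1.44],[-0.052,0,0.001],-0.36]
  force: 40

```text
time_s: 0.75
eef_pos: [319.3, -464.0, 160.6]
ee_rot: [0.385, -3.058, -0.403]
force: [0.0, -0.8, -0.7]
grip_width: 0.679
gripper_force: 0.0
```

>>> arm_command:
  motion:
    - [[-3.8,0.26,1.44],[-0.052,0,0.001],-0.36]
    - [[-3.8,0.26,1.44],[-0.052,0,0.001],-0.36]
    - [[-3.8,0.26,1.44],[-0.052,0,0.001],-0.36]
    - [[-3.8,0.26,1.44],[-0.052,0,0.001],-0.36]
    - [[-3.8,0.26,1.44],[-0.052,0,0.001],-0.36]
    - [[0,0,0],[0,0,0],-0.36]
    - [[0,0,0],[0,0,0],-0.36]

```text
time_s: 1.45
eef_pos: [493.0, -380.9, 96.8]
ee_rot: [0.365, -2.949, -0.786]
force: [0.3, -0.4, 1.0]
grip_width: 0.679
gripper_force: 0.0
```

```bash
python3 - <<'E'
from h import *
C=np.array([481,-334,22.]);R=tool(14,-30)
print(sense()["grip_width"]*85)
seq(T(C-50*R[:,2],R),T(C+4*R[:,2],R),v=25)
f=grab_frame("top");cv2.imwrite("pics/g1.png",cv2.resize(f["color"][200:360,400:600,::-1],None,fx=4,fy=3.75,interpolation=cv2.INTER_CUBIC)[:600,:800])
E
```

```text
57.693007032576475
0 2 x [0.01, 0.23, 1.95] [-0.001, -0.003, 0.0] -> [ 487.  -358.3   65.3]
1 3 x [-0.0, -0.0, 1.8] [-0.0, 0.0, 0.0] -> [ 480.5 -332.1   18.5]
```

View pics/g1.png

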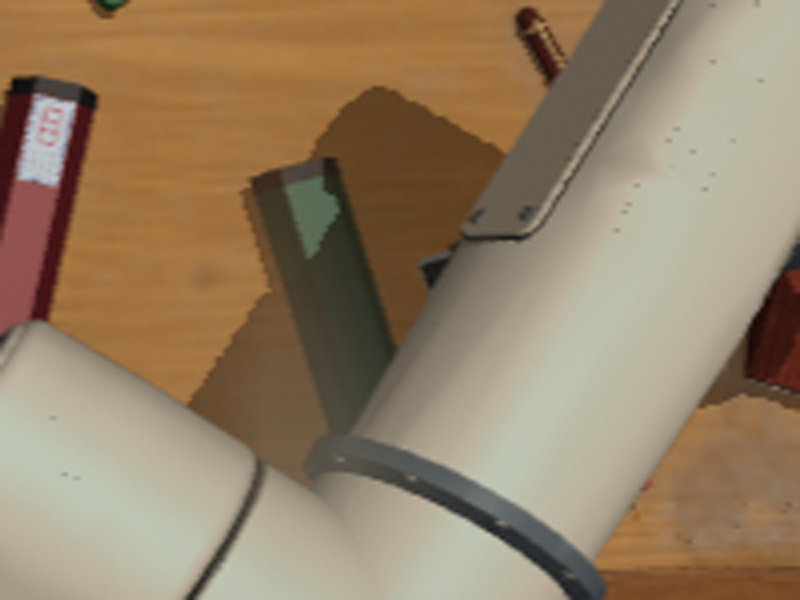

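The tube's far half is still where it was, seen around crop (320,270), with a gripper finger visible at (435,268). The arm hides the rest, and nothing is in the way of the approach.

>>> arm_command:
  motion:
    - [[0.01,0.23,1.95],[0,-0.003,0],-0.36]
    - [[0.01,0.23,1.95],[0,-0.003,0],-0.36]
    - [[0,0,1.8],[0,0,0],-0.36]
    - [[0,0,1.8],[0,0,0],-0.36]
    - [[0,0,1.3],[0,0,0],-0.36]
    - [[0,0,0.4],[0,0,0],-0.36]
    - [[0,0,0],[0,0,0],-0.36]

```text
time_s: 2.2
eef_pos: [480.1, -333.7, 21.8]
ee_rot: [0.362, -2.958, -0.786]
force: [0.1, -0.2, 0.3]
grip_width: 0.68
gripper_force: 0.0
```

>>> arm_command:
  motion:
    - [[0,0,0],[0,0,0],0.3]
    - [[0,0,0],[0,0,0],0.3]
    - [[0,0,0],[0,0,0],0.3]
    - [[0,0,0],[0,0,0],0.3]
    - [[0,0,0],[0,0,0],0.3]

```text
time_s: 2.7
eef_pos: [480.3, -331.9, 24.6]
ee_rot: [0.365, -2.957, -0.791]
force: [-2.1, 6.6, 13.8]
grip_width: 0.499
gripper_force: 41.9
```

```bash
python3 - <<'E'
from h import *
A=cur();B=A.copy();B[2,3]+=65
R2=tool(14,30);print(Ro.from_matrix(A[:3,:3].T@tool(14,-30)).as_rotvec())
seq(B,T(B[:3,3],R2),v=35)
E
```

```text
[-0.00103774  0.00320086  0.00250272]
0 2 x [-0.01, 1.62, -2.82] [-0.0, 0.0, 0.0] -> [ 480.3 -331.9   89.6]
1 8 x [0.0, 0.0, -0.0] [0.131, 0.001, 0.0] -> [ 480.3 -331.9   89.6]
```

>>> arm_command:
  motion:
    - [[0,0.4,-0.7],[0,0,0],0.3]
    - [[0,0.7,-1.2],[0,0,0],0.3]
    - [[0,1.1,-1.9],[0,0,0],0.3]
    - [[0,1.1,-1.9],[0,0,0],0.3]
    - [[0,0,0],[0,0,0],0.3]

```text
time_s: 3.2
eef_pos: [481.9, -335.2, 91.1]
ee_rot: [0.365, -2.965, -0.778]
force: [0.5, -0.7, 0.4]
grip_width: 0.5
gripper_force: 41.0
```

>>> arm_command:
  motion:
    - [[0,0,0],[0.131,0.001,0],0.3]
    - [[0,0,0],[0.131,0.001,0],0.3]
    - [[0,0,0],[0.131,0.001,0],0.3]
    - [[0,0,0],[0.131,0.001,0],0.3]
    - [[0,0,0],[0.131,0.001,0],0.3]
    - [[0,0,0],[0.131,0.001,0],0.3]
    - [[0,0,0],[0.131,0.001,0],0.3]
    - [[0,0,0],[0.131,0.001,0],0.3]

```text
time_s: 4.0
eef_pos: [478.7, -337.9, 89.2]
ee_rot: [-0.358, 2.99, -0.722]
force: [-0.6, -3.1, 1.2]
grip_width: 0.5
gripper_force: 41.1
```

```bash
python3 - <<'E'
from h import *
A=cur();print(A.round(3),sense()["grip_width"],sense()["force"])
f=grab_frame("side");cv2.imwrite("pics/s1.png",cv2.resize(f["color"][140:300,280:480,::-1],None,fx=4,fy=3.75,interpolation=cv2.INTER_CUBIC))
E
```

```text
[[-9.72000e-01 -2.13000e-01  9.70000e-02  4.78741e+02]
 [-2.34000e-01  8.64000e-01 -4.45000e-01 -3.37880e+02]
 [ 1.10000e-02 -4.55000e-01 -8.90000e-01  8.92460e+01]
 [ 0.00000e+00  0.00000e+00  0.00000e+00  1.00000e+00]] 0.5003752652585016 [-0.60642264 -3.06907118  1.23165786]
```

View pics/s1.png

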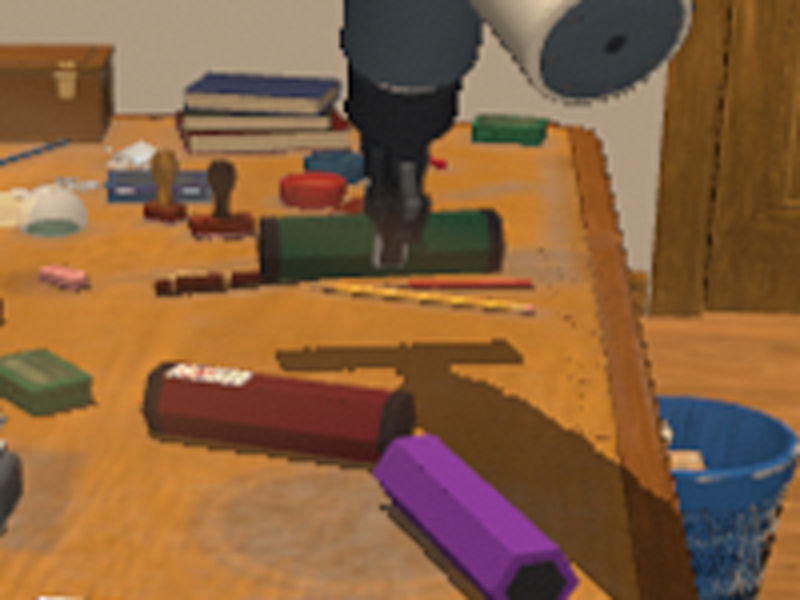

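The gripped green tube hangs level at crop (380,240), clear of everything. The wine tube (280,410) and purple tube (470,510) are untouched.

```bash
python3 - <<'E'
from h import *
A=cur();R=tool(14,30)
seq(T([480,-336,45],R),T([480,-336,25.5],R),v=25)
E
```

```text
0 2 x [-0.25, 1.01, 1.83] [0.023, -0.01, 0.0] -> [ 480. -336.   45.]
1 1 x [0.0, 0.98, 1.69] [0.0, -0.0, 0.0] -> [ 480.  -336.    25.5]
```

>>> arm_command:
  motion:
    - [[0,0,0],[0,0,0],0.3]
    - [[0,0,0],[0,0,0],0.3]

```text
time_s: 4.25
eef_pos: [478.9, -339.8, 89.4]
ee_rot: [-0.354, 2.994, -0.717]
force: [0.0, -0.5, -0.3]
grip_width: 0.497
gripper_force: 41.1
```

```bash
python3 - <<'E'
from h import *
A=cur();R=tool(14,30)
seq(T([480,-336,45],R),T([480,-336,25.5],R),v=25)
E
```

```text
0 2 x [-0.11, 1.21, 1.87] [0.027, -0.008, -0.002] -> [ 480. -336.   45.]
1 1 x [0.0, 0.98, 1.69] [0.0, -0.0, 0.0] -> [ 480.  -336.    25.5]
```

>>> arm_command:
  motion:
    - [[-0.11,1.21,1.87],[0.027,-0.008,-0.002],0.3]
    - [[-0.11,1.21,1.87],[0.027,-0.008,-0.002],0.3]
    - [[0,0.5,0.85],[0,0,0],0.3]
    - [[0,0.35,0.6],[0,0,0],0.3]
    - [[0,0.12,0.2],[0,0,0],0.3]
    - [[0,0,0],[0,0,0],0.3]
    - [[0,0,0],[0,0,0],0.3]

```text
time_s: 4.95
eef_pos: [480.0, -335.7, 26.2]
ee_rot: [-0.361, 2.952, -0.792]
force: [0.4, 0.7, -0.8]
grip_width: 0.496
gripper_force: 41.2
```

>>> arm_command:
  motion:
    - [[0,0.05,0.09],[0,0,0],0.3]
    - [[0,0.05,0.09],[0,0,0],0.3]
    - [[0,0,0],[0,0,0],0.3]

```text
time_s: 5.25
eef_pos: [480.2, -335.3, 24.7]
ee_rot: [-0.363, 2.951, -0.794]
force: [0.4, 0.1, 4.1]
grip_width: 0.501
gripper_force: 41.6
```

>>> arm_command:
  motion:
    - [[0,0,0],[0,0,0],-0.3]
    - [[0,-0.05,-0.1],[0,0,0],-0.36]
    - [[0,0,-0.1],[0,0,0],-0.36]
    - [[0,0,-1.5],[0,0,0],-0.36]
    - [[0,0,-4],[0,0,0],-0.36]
    - [[0,0,-4],[0,0,0],-0.36]

```text
time_s: 5.85
eef_pos: [466.0, -287.5, 107.1]
ee_rot: [-0.363, 2.957, -0.789]
force: [2.3, -0.1, 0.8]
grip_width: 0.676
gripper_force: 0.0
```

```bash
python3 - <<'E'
from h import *
C=np.array([481,-334,22.]);R=tool(14,-30);R0=tool(14,0)
A=cur()
seq(T(C+[0,0,110],R0),T(C-80*R[:,2],R),v=40)
E
```

```text
0 4 x [-0.08, -1.35, -0.29] [-0.13, -0.001, 0.0] -> [ 481. -334.  132.]
1 4 x [-0.0, -1.24, 0.73] [-0.131, 0.0, 0.0] -> [ 490.7 -372.8   91.3]
```

>>> arm_command:
  motion:
    - [[-0.08,-1.35,-0.29],[-0.13,-0.001,0],-0.36]
    - [[-0.08,-1.35,-0.29],[-0.13,-0.001,0],-0.36]
    - [[-0.08,-1.35,-0.29],[-0.13,-0.001,0],-0.36]
    - [[-0.08,-1.35,-0.29],[-0.13,-0.001,0],-0.36]
    - [[0,-1.24,0.73],[-0.131,0,0],-0.36]
    - [[0,-1.24,0.73],[-0.131,0,0],-0.36]
    - [[0,-1.24,0.73],[-0.131,0,0],-0.36]
    - [[0,-1.24,0.73],[-0.131,0,0],-0.36]

```text
time_s: 6.65
eef_pos: [487.3, -377.2, 101.2]
ee_rot: [0.347, -2.998, -0.646]
force: [0.8, -0.2, -0.1]
grip_width: 0.676
gripper_force: 0.0
```

>>> arm_command:
  motion:
    - [[0,0,0],[0,0,0],-0.36]
    - [[0,0,0],[0,0,0],-0.36]

```text
time_s: 6.85
eef_pos: [486.0, -376.8, 97.2]
ee_rot: [0.341, -2.993, -0.644]
force: [0.0, -0.4, 1.2]
grip_width: 0.683
gripper_force: 0.0
```

```bash
python3 - <<'E'
from h import *
f=grab_frame("side");g=grab_frame("top")
a=cv2.resize(f["color"][180:280,310:450],None,fx=4,fy=4,interpolation=cv2.INTER_CUBIC);b=cv2.resize(g["color"][220:330,430:570],None,fx=2,fy=2)
o=np.zeros((600,800,3),np.uint8);o[:400,:560]=a;o[380:600,520:800]=b
cv2.imwrite("pics/s2.png",o[:,:,::-1])
C=np.array([481,-334,22.]);R=tool(14,-30)
seq(T(C-20*R[:,2],R),T(C-0*R[:,2],R),v=25)
E
```

```text
0 3 x [-0.15, 0.01, 2.34] [-0.035, -0.001, -0.005] -> [ 483.4 -343.7   39.3]
1 1 x [-0.0, -0.0, 2.0] [-0.0, 0.0, 0.0] -> [ 481. -334.   22.]
```

View pics/s2.png

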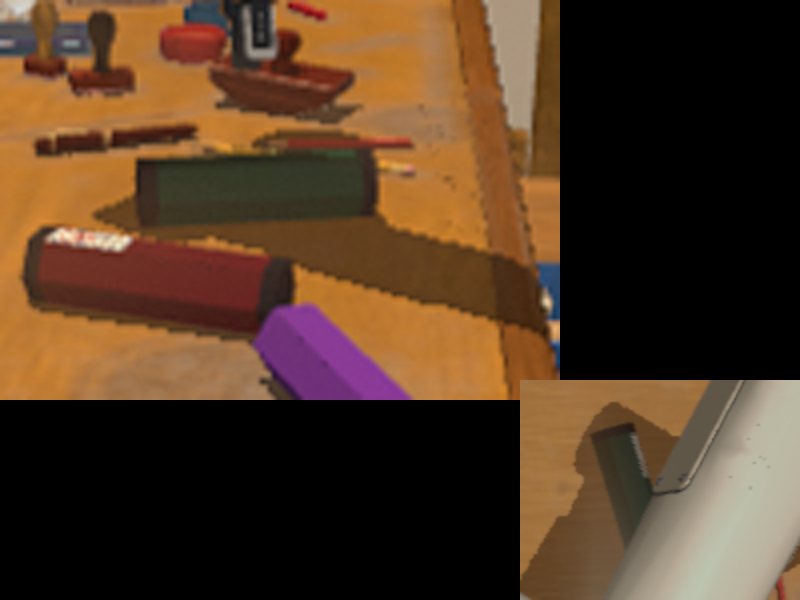

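The green tube lies flat in its place, at (255,185) in the side part. A sliver of white label shows on its upper right flat at (643,455) in the top part, so the first 60° roll worked.

>>> arm_command:
  motion:
    - [[-0.15,0.01,2.34],[-0.035,-0.001,-0.005],-0.36]
    - [[-0.15,0.01,2.34],[-0.035,-0.001,-0.005],-0.36]
    - [[-0.15,0.01,2.34],[-0.035,-0.001,-0.005],-0.36]
    - [[0,0,1.3],[0,0,0],-0.36]
    - [[0,0,0.7],[0,0,0],-0.36]
    - [[0,0,0],[0,0,0],-0.36]

```text
time_s: 7.55
eef_pos: [480.3, -334.0, 19.5]
ee_rot: [0.361, -2.949, -0.798]
force: [-0.1, -0.8, 0.2]
grip_width: 0.681
gripper_force: 0.0
```

>>> arm_command:
  motion:
    - [[0,0,0],[0,0,0],0.3]
    - [[0,0,0],[0,0,0],0.3]
    - [[0,0,0],[0,0,0],0.3]
    - [[0,0,0],[0,0,0],0.3]
    - [[0,0,0],[0,0,0],0.3]

```text
time_s: 8.05
eef_pos: [481.3, -335.8, 21.2]
ee_rot: [0.361, -2.953, -0.794]
force: [1.7, -0.8, 4.1]
grip_width: 0.501
gripper_force: 41.4
```

```bash
python3 - <<'E'
from h import *
A=cur();B=A.copy();B[2,3]+=180;C1=T(B[:3,3],tool(14,30))
R=tool(PY,30)
# press: tube centre at press x -115, raised 25 above seat; centre = TCP + 3*z (t=-3)
p=press(-115,0,52+25)-3*R[:,2]
up=p+[0,0,60]
seq(B,C1,T(up,R),T(p,R),v=40)
E
```

```text
0 5 x [-0.0, 1.81, -3.11] [0.0, 0.0, 0.0] -> [ 481.3 -335.8  201.2]
1 8 x [-0.0, 0.0, 0.0] [0.131, 0.0, -0.0] -> [ 481.3 -335.8  201.2]
2 14 x [-0.82, 3.35, -1.43] [0.0, 0.01, 0.018] -> [543.7 178.1 139.6]
3 2 x [0.0, 1.5, 2.6] [0.0, 0.0, 0.0] -> [543.7 178.1  79.6]
```

>>> arm_command:
  motion:
    - [[0,0.6,-1.1],[0,0,0],0.3]
    - [[0,1.6,-2.8],[0,0,0],0.3]
    - [[0,2.2,-3.8],[0,0,0],0.3]
    - [[0,2.2,-3.8],[0,0,0],0.3]
    - [[0,2.2,-3.8],[0,0,0],0.3]

```text
time_s: 8.55
eef_pos: [480.4, -335.9, 199.1]
ee_rot: [0.36, -2.951, -0.796]
force: [1.0, -1.2, -1.5]
grip_width: 0.502
gripper_force: 40.9
```

>>> arm_command:
  motion:
    - [[0,0,0],[0.131,0,0],0.3]
    - [[0,0,0],[0.131,0,0],0.3]
    - [[0,0,0],[0.131,0,0],0.3]
    - [[0,0,0],[0.131,0,0],0.3]
    - [[0,0,0],[0.131,0,0],0.3]
    - [[0,0,0],[0.131,0,0],0.3]
    - [[0,0,0],[0.131,0,0],0.3]
    - [[0,0,0],[0.131,0,0],0.3]

```text
time_s: 9.35
eef_pos: [481.5, -335.1, 198.4]
ee_rot: [-0.362, 2.95, -0.792]
force: [-0.2, -2.0, 0.3]
grip_width: 0.502
gripper_force: 41.0
```

>>> arm_command:
  motion:
    - [[0,0,0],[0.04,0,0],0.3]
    - [[0,0,0],[0,0,0],0.3]

```text
time_s: 9.55
eef_pos: [479.0, -335.3, 195.9]
ee_rot: [-0.362, 2.938, -0.845]
force: [-0.5, -0.6, -1.0]
grip_width: 0.501
gripper_force: 41.0
```

```bash
python3 - <<'E'
from h import *
R=tool(PY,30);p=press(-125,0,52+25)+1*R[:,2]
seq(T(p+[0,0,80],R),v=35)
E
```

```text
0 15 x [-0.71, 3.02, -1.51] [-0.002, 0.01, 0.016] -> [533.6 176.5 156.1]
```

>>> arm_command:
  motion:
    - [[-0.71,3.02,-1.51],[-0.002,0.01,0.016],0.3]
    - [[-0.71,3.02,-1.51],[-0.002,0.01,0.016],0.3]
    - [[-0.71,3.02,-1.51],[-0.002,0.01,0.016],0.3]
    - [[-0.71,3.02,-1.51],[-0.002,0.01,0.016],0.3]
    - [[-0.71,3.02,-1.51],[-0.002,0.01,0.016],0.3]
    - [[-0.71,3.02,-1.51],[-0.002,0.01,0.016],0.3]
    - [[-0.71,3.02,-1.51],[-0.002,0.01,0.016],0.3]

```text
time_s: 10.25
eef_pos: [486.8, -94.1, 176.3]
ee_rot: [-0.163, 2.995, -0.834]
force: [-0.2, 0.5, -0.6]
grip_width: 0.5
gripper_force: 41.1
```

>>> arm_command:
  motion:
    - [[-0.71,3.02,-1.51],[-0.002,0.01,0.016],0.3]
    - [[-0.71,3.02,-1.51],[-0.002,0.01,0.016],0.3]
    - [[-0.71,3.02,-1.51],[-0.002,0.01,0.016],0.3]
    - [[-0.71,3.02,-1.51],[-0.002,0.01,0.016],0.3]
    - [[-0.71,3.02,-1.51],[-0.002,0.01,0.016],0.3]
    - [[-0.71,3.02,-1.51],[-0.002,0.01,0.016],0.3]
    - [[-0.71,3.02,-1.51],[-0.002,0.01,0.016],0.3]
    - [[-0.71,3.02,-1.51],[-0.002,0.01,0.016],0.3]

```text
time_s: 11.05
eef_pos: [531.5, 177.8, 155.4]
ee_rot: [-0.06, -3.017, 0.813]
force: [0.2, 0.0, -1.3]
grip_width: 0.502
gripper_force: 41.1
```

>>> arm_command:
  motion:
    - [[0,0,0],[0,0,0],0.3]
    - [[0,0,0],[0,0,0],0.3]

```text
time_s: 11.25
eef_pos: [531.3, 176.6, 154.8]
ee_rot: [-0.058, -3.017, 0.816]
force: [0.6, -0.6, -0.3]
grip_width: 0.503
gripper_force: 41.2
```

```bash
python3 - <<'E'
from h import *
R=tool(PY,30);p=press(-125,0,52+25)+1*R[:,2]
seq(T(p,R),v=35)
f=grab_frame("top");cv2.imwrite("pics/t3.png",cv2.resize(f["color"][145:345,150:350,::-1],None,fx=3,fy=3,interpolation=cv2.INTER_CUBIC))
E
```

```text
0 3 x [-0.08, 1.32, 2.27] [-0.002, -0.002, 0.001] -> [533.6 176.5  76.1]
```

View pics/t3.png

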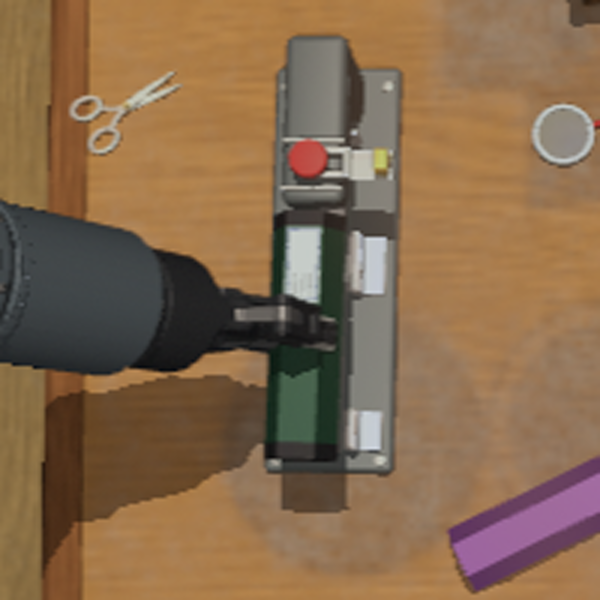

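The label faces up at (303,265), towards the head. The tube runs along the press from (308,215) to (302,457), straddling the rail line from this oblique view.

```bash
python3 - <<'E'
from h import *
f=grab_frame("top")
zc=sense()["eef_pos"][2]+.9
P=lambda x,y,z:onplane(f,150+x/3-.5,145+y/3-.5,z)
c,s=np.cos(np.radians(PY)),np.sin(np.radians(PY));inv=lambda p:(lambda d:np.array([c*d[0]+s*d[1],-s*d[0]+c*d[1]]))(p[:2]-PO[:2])
# silhouette corners (centre height): left/right at two rows, ends
for y in (230,440):
    pass
hsv=cv2.cvtColor(f["color"],cv2.COLOR_RGB2HSV)
for n,q in dict(labUL=(288,226),labUR=(321,226),labLL=(285,300)).items(): print(n,inv(P(*q,zc+22)))
print("end top edge",inv(P(309,213,zc+22)),"tail top edge",inv(P(300,445,zc+22)), "tail sil",inv(P(266,457,zc)),inv(P(337,459,zc)))
E
```

```text
labUL [-53.21832473   8.57900682]
labUR [-52.96009249 -14.12125102]
labLL [-104.43840278    8.78005795]
end top edge [-43.99881559  -5.55719647] tail top edge [-202.83812847   -4.94620912] tail sil [-210.18234748   21.67659484] [-210.82324632  -27.18141728]
```

```bash
python3 - <<'E'
from h import *
R=tool(PY,30);p=press(-125,2,0)+1*R[:,2]
seq(T(p+[0,0,76],R),T(p+[0,0,58],R),v=30)
E
```

```text
0 3 x [-0.09, 1.44, 2.25] [-0.002, -0.002, 0.001] -> [533.7 178.5  75.1]
1 1 x [-0.0, 0.9, 1.56] [0.0, 0.0, 0.0] -> [533.7 178.5  57.1]
```

>>> arm_command:
  motion:
    - [[-0.09,1.44,2.25],[-0.002,-0.002,0.001],0.3]
    - [[-0.09,1.44,2.25],[-0.002,-0.002,0.001],0.3]
    - [[-0.09,1.44,2.25],[-0.002,-0.002,0.001],0.3]
    - [[0,0.5,0.87],[0,0,0],0.3]
    - [[0,0.2,0.35],[0,0,0],0.3]
    - [[0,0,0],[0,0,0],0.3]

```text
time_s: 11.95
eef_pos: [533.8, 178.4, 61.7]
ee_rot: [-0.062, -3.026, 0.812]
force: [0.1, -0.2, -0.6]
grip_width: 0.501
gripper_force: 41.1
```

>>> arm_command:
  motion:
    - [[0,0.1,0.17],[0,0,0],0.3]
    - [[0,0.1,0.17],[0,0,0],0.3]
    - [[0,0,0],[0,0,0],0.3]

```text
time_s: 12.25
eef_pos: [533.6, 178.8, 57.4]
ee_rot: [-0.061, -3.027, 0.811]
force: [-0.2, 1.1, -1.4]
grip_width: 0.505
gripper_force: 41.1
```

>>> arm_command:
  motion:
    - [[0,0.1,0.17],[0,0,0],0.3]
    - [[0,0,0],[0,0,0],0.3]

```text
time_s: 12.45
eef_pos: [533.4, 178.7, 54.9]
ee_rot: [-0.061, -3.026, 0.812]
force: [0.2, 0.7, -0.8]
grip_width: 0.504
gripper_force: 41.1
```

>>> arm_command:
  motion:
    - [[0,0.1,0.17],[0,0,0],0.3]
    - [[0,0,0],[0,0,0],0.3]

```text
time_s: 12.65
eef_pos: [533.4, 178.6, 52.8]
ee_rot: [-0.061, -3.025, 0.812]
force: [0.4, -0.6, -0.6]
grip_width: 0.502
gripper_force: 41.1
```

>>> arm_command:
  motion:
    - [[0,0.06,0.1],[0,0,0],0.3]
    - [[0,0,0],[0,0,0],0.3]

```text
time_s: 12.85
eef_pos: [533.5, 178.7, 51.8]
ee_rot: [-0.061, -3.026, 0.812]
force: [-0.1, -0.1, -1.2]
grip_width: 0.503
gripper_force: 41.2
```

>>> arm_command:
  motion:
    - [[0,0.06,0.1],[0,0,0],0.3]
    - [[0,0,0],[0,0,0],0.3]

```text
time_s: 13.05
eef_pos: [533.7, 178.6, 51.3]
ee_rot: [-0.06, -3.026, 0.813]
force: [0.2, -0.6, 3.2]
grip_width: 0.503
gripper_force: 41.5
```

>>> arm_command:
  motion:
    - [[0,0,0],[0,0,0],-0.3]
    - [[0,0,0],[0,0,0],-0.36]
    - [[0,0,0],[0,0,0],-0.36]
    - [[0,0,-2],[0,0,0],-0.36]
    - [[0,0,-4],[0,0,0],-0.36]
    - [[0,0,-4],[0,0,0],0.5]
    - [[0,0,0],[0,0,0],1]
    - [[0,0,0],[0,0,0],1]

```text
time_s: 13.85
eef_pos: [535.4, 229.5, 137.5]
ee_rot: [-0.061, -3.027, 0.81]
force: [-0.8, -0.8, -0.6]
grip_width: 0.172
gripper_force: 0.0
```

```bash
python3 - <<'E'
from h import *
R=tool(PY,0);a=press(-240,0,130);b=press(-240,0,50)
seq(T(a,R),T(b,R),T(press(-222,0,50),R),v=40)
f=grab_frame("top");hsv=cv2.cvtColor(f["color"],cv2.COLOR_RGB2HSV)
m=cv2.inRange(hsv,(0,0,170),(180,60,255));print(sense()["grip_width"])
E
```

```text
0 4 x [2.87, -1.23, 0.52] [-0.131, 0.001, 0.0] -> [418.7 181.6 130. ]
1 2 x [0.0, 0.0, 4.0] [0.0, 0.0, 0.0] -> [418.7 181.6  50. ]
2 1 x [-1.8, 0.0, 0.0] [0.0, 0.0, 0.0] -> [436.7 180.9  50. ]
0.08383115315322762
```

>>> arm_command:
  motion:
    - [[2.87,-1.23,0.52],[-0.131,0.001,0],1]
    - [[2.87,-1.23,0.52],[-0.131,0.001,0],1]
    - [[2.87,-1.23,0.52],[-0.131,0.001,0],1]
    - [[2.87,-1.23,0.52],[-0.131,0.001,0],1]
    - [[0,0,0],[0,0,0],1]
    - [[0,0,0],[0,0,0],1]

```text
time_s: 14.5
eef_pos: [417.8, 179.0, 133.3]
ee_rot: [-0.067, -3.139, 0.002]
force: [0.7, 0.5, 0.3]
grip_width: 0.002
gripper_force: 0.0
```

```bash
python3 - <<'E'
from h import *
R=tool(PY,0)
seq(T(press(-240,0,47),R),T(press(-165,0,47),R),T(press(-143,0,47),R),v=40)
f=grab_frame("top");cv2.imwrite("pics/t4.png",cv2.resize(f["color"][145:345,150:350,::-1],None,fx=3,fy=3,interpolation=cv2.INTER_CUBIC))
E
```

```text
0 3 x [-0.03, 0.09, 2.88] [-0.0, -0.001, -0.001] -> [418.7 181.6  47. ]
1 2 x [-3.75, 0.0, 0.0] [0.0, 0.0, 0.0] -> [493.6 178.6  47. ]
2 1 x [-2.2, 0.0, 0.0] [0.0, 0.0, 0.0] -> [515.6 177.7  47. ]
```

View pics/t4.png

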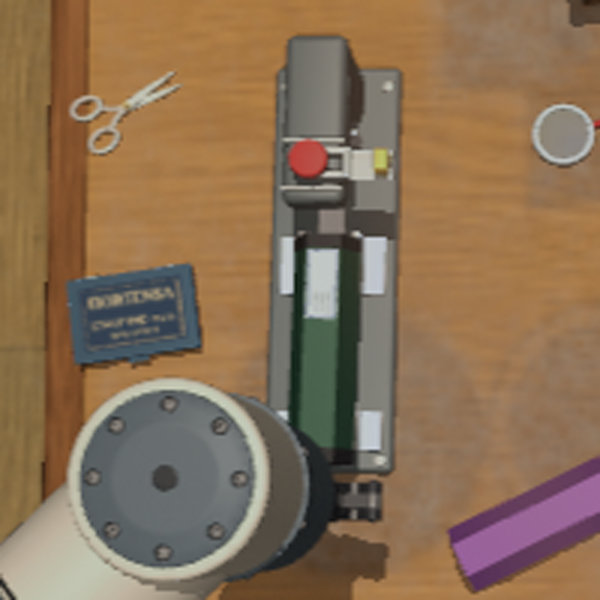

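The tube lies in the guides with the label up at (322,283). The tail is at (325,465) and the shut fingers stand behind it at (360,500).

>>> arm_command:
  motion:
    - [[-0.03,0.09,2.88],[0,-0.001,-0.001],1]
    - [[-0.03,0.09,2.88],[0,-0.001,-0.001],1]
    - [[-0.03,0.09,2.88],[0,-0.001,-0.001],1]
    - [[-1,0,0],[0,0,0],1]
    - [[-1,0,0],[0,0,0],1]
    - [[-1,0,0],[0,0,0],1]
    - [[-1,0,0],[0,0,0],1]
    - [[-1,0,0],[0,0,0],1]

```text
time_s: 15.35
eef_pos: [471.0, 181.7, 48.0]
ee_rot: [0.06, 3.138, 0.001]
force: [-0.9, 0.6, 1.3]
grip_width: 0.002
gripper_force: 0.7
```

>>> arm_command:
  motion:
    - [[-1,0,0],[0,0,0],1]
    - [[-1,0,0],[0,0,0],1]
    - [[-0.8,0,0],[0,0,0],1]
    - [[-0.6,0,0],[0,0,0],1]
    - [[0,0,0],[0,0,0],1]

```text
time_s: 15.85
eef_pos: [504.3, 180.2, 47.0]
ee_rot: [0.06, 3.139, -0.0]
force: [-0.9, -0.1, 0.8]
grip_width: -0.001
gripper_force: 0.0
```

>>> arm_command:
  motion:
    - [[-0.4,0,0],[0,0,0],1]
    - [[-0.3,0,0],[0,0,0],1]
    - [[0,0,0],[0,0,0],1]

```text
time_s: 16.15
eef_pos: [510.7, 180.0, 47.1]
ee_rot: [0.059, 3.139, -0.001]
force: [0.3, 0.4, -0.5]
grip_width: 0.002
gripper_force: 0.0
```

>>> arm_command:
  motion:
    - [[-0.15,0,0],[0,0,0],1]
    - [[-0.15,0,0],[0,0,0],1]
    - [[0,0,0],[0,0,0],1]

```text
time_s: 16.45
eef_pos: [513.5, 179.8, 47.1]
ee_rot: [0.059, 3.139, -0.001]
force: [-0.3, 0.6, 0.3]
grip_width: -0.001
gripper_force: 0.1
```

>>> arm_command:
  motion:
    - [[-0.15,0,0],[0,0,0],1]
    - [[-0.15,0,0],[0,0,0],1]
    - [[0,0,0],[0,0,0],1]

```text
time_s: 16.75
eef_pos: [516.3, 179.6, 47.1]
ee_rot: [0.059, 3.14, -0.001]
force: [-1.6, 0.6, 0.8]
grip_width: -0.003
gripper_force: 0.8
```

>>> arm_command:
  motion:
    - [[-0.15,0,0],[0,0,0],1]
    - [[0,0,0],[0,0,0],1]

```text
time_s: 16.95
eef_pos: [516.3, 179.6, 47.1]
ee_rot: [-0.06, -3.14, 0.001]
force: [-7.6, 2.6, 5.6]
grip_width: 0.004
gripper_force: 3.8
```

>>> arm_command:
  motion:
    - [[1,0,0],[0,0,0],1]
    - [[3,0,-2],[0,0,0],1]
    - [[0,0,-4.5],[0,0,0],1]
    - [[0,0,-4.5],[0,0,0],0.06]
    - [[0,0,-4],[0,0,0],0.06]
    - [[0,0,0],[0,0,0],0.06]
    - [[0,0,0],[0,0,0],0.06]

```text
time_s: 17.65
eef_pos: [477.9, 181.6, 197.9]
ee_rot: [0.059, 3.137, 0.002]
force: [-0.4, -0.5, -0.1]
grip_width: 0.473
gripper_force: 0.0
```

```bash
python3 - <<'E'
from h import *
f=grab_frame("top");hsv=cv2.cvtColor(f["color"],cv2.COLOR_RGB2HSV)
c,s=np.cos(np.radians(PY)),np.sin(np.radians(PY));inv=lambda p:(lambda d:np.array([c*d[0]+s*d[1],-s*d[0]+c*d[1]]).round(1))(p[:2]-PO[:2])
m=cv2.inRange(hsv,(20,110,90),(40,255,255));m[:, :268]=0;m[:,295:]=0;m[:188]=0;m[212:]=0
ys,xs=np.nonzero(m);p=onplane(f,xs.mean(),ys.mean(),149);print("tab",len(xs),p,inv(p),xs.min(),xs.max(),ys.min(),ys.max())
w=cv2.inRange(hsv,(0,0,140),(180,50,255));print("q6",sense()["joint_positions"],cur().round(2).tolist())
for d in(90,-90):
    R=tool(PY+d,0);t=press(0,-52,0)
    seq(T(t+[0,0,190],R),T(t+[0,0,135],R),v=40)
cv2.imwrite("pics/t5.png",cv2.resize(f["color"][145:345,150:350,::-1],None,fx=3,fy=3,interpolation=cv2.INTER_CUBIC))
E
```

```text
tab 32 [655.87282513 121.11244314 149.        ] [ -0.6 -51. ] 275 279 195 202
q6 [ 6.70691058e-01  1.89881334e-01 -6.49600486e-02  8.50020836e-04
 -1.31507640e+00 -2.27952100e+00] [[-1.0, 0.04, 0.0, 477.26], [0.04, 1.0, -0.0, 181.17], [-0.0, -0.0, -1.0, 196.53], [0.0, 0.0, 0.0, 1.0]]
0 12 x [-0.83, -1.54, 0.06] [-0.0, 0.0, -0.131] -> [656.4 120.  190. ]
1 2 x [0.0, 0.0, 2.75] [0.0, 0.0, 0.0] -> [656.4 120.  135. ]
0 12 x [-1.54, 0.83, 0.06] [0.0, 0.0, 0.131] -> [656.4 120.  190. ]
1 2 x [0.0, 0.0, 2.75] [0.0, 0.0, 0.0] -> [656.4 120.  135. ]
```

View pics/t5.png

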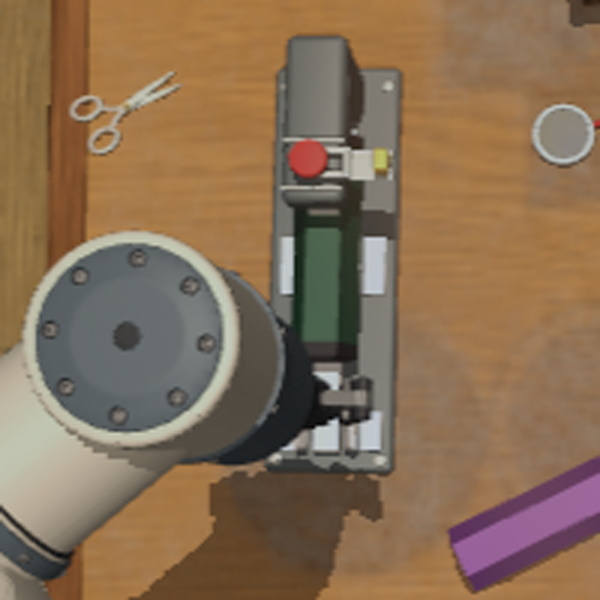

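The tube is home under the head, with only its green rear and tail at (330,357) showing. The cap is up at (307,158) and the yellow tab is at (381,161).

>>> arm_command:
  motion:
    - [[-0.83,-1.54,0.06],[0,0,-0.131],0.06]
    - [[-0.83,-1.54,0.06],[0,0,-0.131],0.06]
    - [[-0.83,-1.54,0.06],[0,0,-0.131],0.06]
    - [[-0.83,-1.54,0.06],[0,0,-0.131],0.06]
    - [[-0.83,-1.54,0.06],[0,0,-0.131],0.06]
    - [[-0.83,-1.54,0.06],[0,0,-0.131],0.06]

```text
time_s: 18.3
eef_pos: [549.6, 107.8, 191.6]
ee_rot: [1.155, -2.919, 0.002]
force: [0.4, -0.5, -0.1]
grip_width: 0.469
gripper_force: 0.0
```

>>> arm_command:
  motion:
    - [[-0.83,-1.54,0.06],[0,0,-0.131],0.06]
    - [[-0.83,-1.54,0.06],[0,0,-0.131],0.06]
    - [[-0.83,-1.54,0.06],[0,0,-0.131],0.06]
    - [[-0.83,-1.54,0.06],[0,0,-0.131],0.06]
    - [[-0.83,-1.54,0.06],[0,0,-0.131],0.06]
    - [[-0.83,-1.54,0.06],[0,0,-0.131],0.06]
    - [[0,0,0],[0,0,0],0.06]
    - [[0,0,0],[0,0,0],0.06]

```text
time_s: 19.1
eef_pos: [651.6, 108.5, 188.1]
ee_rot: [2.176, -2.263, -0.0]
force: [0.5, -0.3, -0.3]
grip_width: 0.471
gripper_force: 0.0
```

```bash
python3 - <<'E'
from h import *
R=tool(PY+90,0);t=press(0,-51,0);print(cur()[:3,3],sense()["grip_width"])
seq(T(t+[0,0,135],R),T(press(0,-77,135),R),v=30)
E
```

```text
[651.64835047 108.52706587 188.0745312 ] 0.4709213470423202
0 2 x [-0.64, -0.22, 2.65] [0.001, -0.001, 0.001] -> [656.5 121.  135. ]
1 1 x [2.6, 0.0, 0.0] [0.0, 0.0, 0.0] -> [655.4  95.1 135. ]
```

>>> arm_command:
  motion:
    - [[-1.28,-0.44,0],[0.001,-0.001,0.001],0.06]
    - [[0,0,2.5],[0,0,0],0.06]
    - [[0,0,2],[0,0,0],0.06]
    - [[0,0,0.8],[0,0,0],0.06]
    - [[0,0,0],[0,0,0],0.06]

```text
time_s: 19.6
eef_pos: [656.4, 121.4, 136.1]
ee_rot: [2.179, -2.263, 0.001]
force: [0.0, -0.1, 0.1]
grip_width: 0.467
gripper_force: 0.0
```

>>> arm_command:
  motion:
    - [[0,0,0],[0,0,0],0.8]
    - [[0,0,0],[0,0,0],0.8]
    - [[0,0,0],[0,0,0],0.8]
    - [[0,0,0],[0,0,0],0.8]
    - [[0,0,0],[0,0,0],0.8]
  force: 25

```text
time_s: 20.1
eef_pos: [657.6, 121.4, 138.8]
ee_rot: [-2.177, 2.26, -0.004]
force: [-3.5, 1.2, 5.5]
grip_width: 0.18
gripper_force: 26.8
```

>>> arm_command:
  motion:
    - [[0.4,0,0],[0,0,0],0.8]
    - [[0.5,0,0],[0,0,0],0.8]
    - [[0.5,0,0],[0,0,0],0.8]
    - [[0.5,0,0],[0,0,0],0.8]
    - [[0.3,0,0],[0,0,0],0.8]
    - [[0.2,0,0],[0,0,0],0.8]
    - [[0,0,0],[0,0,0],0.8]

```text
time_s: 20.8
eef_pos: [656.9, 99.0, 138.7]
ee_rot: [-2.176, 2.258, -0.001]
force: [-3.3, 4.7, 6.1]
grip_width: 0.175
gripper_force: 26.8
```

>>> arm_command:
  motion:
    - [[0.1,0,0],[0,0,0],0.8]
    - [[0,0,0],[0,0,0],0.06]
    - [[0,0,0],[0,0,0],0.06]
    - [[0,0,0],[0,0,0],0.06]
    - [[0,0,-2.5],[0,0,0],0.06]
    - [[0,0,-3],[0,0,0],1]
    - [[0,0,0],[0,0,0],1]
    - [[0,0,0],[0,0,0],1]

```text
time_s: 21.6
eef_pos: [656.7, 96.2, 192.7]
ee_rot: [-2.176, 2.26, -0.003]
force: [0.1, 0.1, -0.5]
grip_width: 0.001
gripper_force: 0.0
```

```bash
python3 - <<'E'
from h import *
f=grab_frame("top");hsv=cv2.cvtColor(f["color"],cv2.COLOR_RGB2HSV)
m=cv2.inRange(hsv,(20,110,90),(40,255,255));m[:, :268]=0;m[:,305:]=0;m[:188]=0;m[212:]=0
ys,xs=np.nonzero(m);print(len(xs),onplane(f,xs.mean(),ys.mean(),149) if len(xs) else 0)
R=cur()[:3,:3]
A=cur();print(A[:3,3])
seq(T(press(0,0,175),R),T(press(0,0,156),R),v=35)
E
```

```text
0 0
[656.07649498  96.15869618 191.53034191]
0 3 x [-2.53, 0.02, 0.55] [0.0, -0.0, 0.0] -> [658.5 172.  175. ]
1 1 x [0.0, 0.0, 1.9] [0.0, -0.0, 0.0] -> [658.5 172.  156. ]
```

>>> arm_command:
  motion:
    - [[-2.53,0.02,0],[0,0,0],1]
    - [[-2.53,0.02,0],[0,0,0],1]
    - [[-2.53,0.02,0],[0,0,0],1]
    - [[0,0,1.6],[0,0,0],1]
    - [[0,0,1.6],[0,0,0],1]
    - [[0,0,0],[0,0,0],1]
    - [[0,0,0],[0,0,0],1]

```text
time_s: 22.35
eef_pos: [658.3, 171.7, 159.5]
ee_rot: [-2.179, 2.263, -0.002]
force: [0.1, 0.0, -0.7]
grip_width: 0.001
gripper_force: 0.0
```

```bash
python3 - <<'E'
from h import *
print(cur()[:3,3],sense()["force"])
f=grab_frame("top");hsv=cv2.cvtColor(f["color"],cv2.COLOR_RGB2HSV)
m=cv2.inRange(hsv,(20,110,90),(40,255,255));m[:, :268]=0;m[:,305:]=0;m[:188]=0;m[212:]=0
ys,xs=np.nonzero(m);print(len(xs),onplane(f,xs.mean(),ys.mean(),149) if len(xs) else 0)
g=grab_frame("side");cv2.imwrite("pics/s6.png",cv2.resize(g["color"][220:345,200:400,::-1],None,fx=4,fy=4,interpolation=cv2.INTER_CUBIC))
E
```

```text
[658.3290802  171.71286489 159.46273565] [ 0.0692241   0.02410434 -0.69206058]
39 [654.22232958  99.38438718 149.        ]
```

View pics/s6.png

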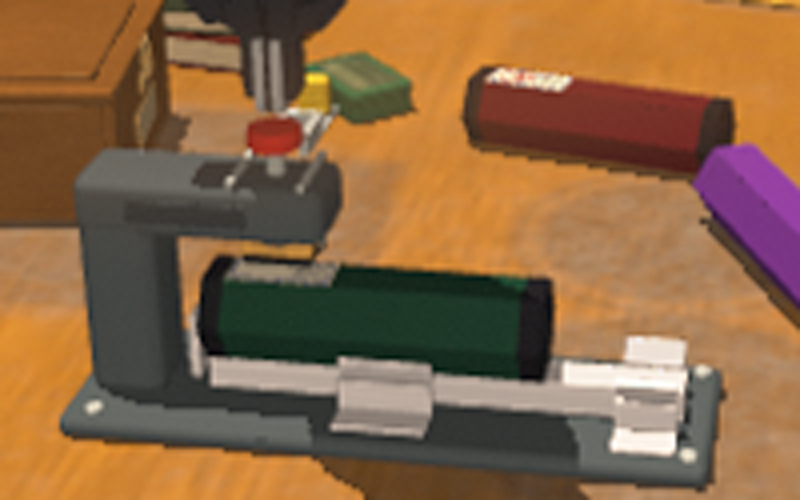

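The side view shows the tube level on the rail, against the stop at (200,330), label up at (285,270) under the die. The slide is pulled out with the tab at (318,90), and the fingers stand right over the red cap at (273,135).

>>> arm_command:
  motion:
    - [[0,0,0.5],[0,0,0],1]
    - [[0,0,0.4],[0,0,0],1]
    - [[0,0,0.4],[0,0,0],1]
    - [[0,0,0.3],[0,0,0],1]
    - [[0,0,0],[0,0,0],1]

```text
time_s: 22.95
eef_pos: [658.9, 172.2, 144.5]
ee_rot: [-2.178, 2.26, -0.003]
force: [0.3, 0.2, 3.6]
grip_width: -0.001
gripper_force: 1.8
```

>>> arm_command:
  motion:
    - [[0,0,0.2],[0,0,0],1]
    - [[0,0,0.2],[0,0,0],1]
    - [[0,0,0],[0,0,0],1]
    - [[0,0,0],[0,0,0],1]

```text
time_s: 23.35
eef_pos: [659.0, 172.2, 142.1]
ee_rot: [-2.177, 2.259, -0.004]
force: [-1.9, 1.0, 7.7]
grip_width: -0.001
gripper_force: 4.4
```

>>> arm_command:
  motion:
    - [[0,0,0.2],[0,0,0],1]
    - [[0,0,0],[0,0,0],1]
    - [[0,0,0],[0,0,0],1]
    - [[0,0,0],[0,0,0],1]

```text
time_s: 23.75
eef_pos: [659.1, 172.2, 141.6]
ee_rot: [-2.177, 2.258, -0.005]
force: [-4.4, -0.5, 15.0]
grip_width: 0.0
gripper_force: 7.1
```

>>> arm_command:
  motion:
    - [[0,0,-0.8],[0,0,0],1]
    - [[0,0,-1.2],[0,0,0],1]
    - [[0,0,-4],[0,0,0],1]
    - [[0,0,-4],[0,0,0],1]
    - [[0,0,0],[0,0,0],1]
    - [[0,0,0],[0,0,0],1]
    - [[0,0,0],[0,0,0],1]

```text
time_s: 24.45
eef_pos: [657.7, 172.2, 236.6]
ee_rot: [2.179, -2.262, -0.001]
force: [0.6, 0.2, -0.0]
grip_width: -0.0
gripper_force: 0.0
```

```bash
python3 - <<'E'
from h import *
g=grab_frame("side");cv2.imwrite("pics/s7.png",cv2.resize(g["color"][220:345,200:400,::-1],None,fx=4,fy=4,interpolation=cv2.INTER_CUBIC))
E
```

```text
(no output)
```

View pics/s7.png

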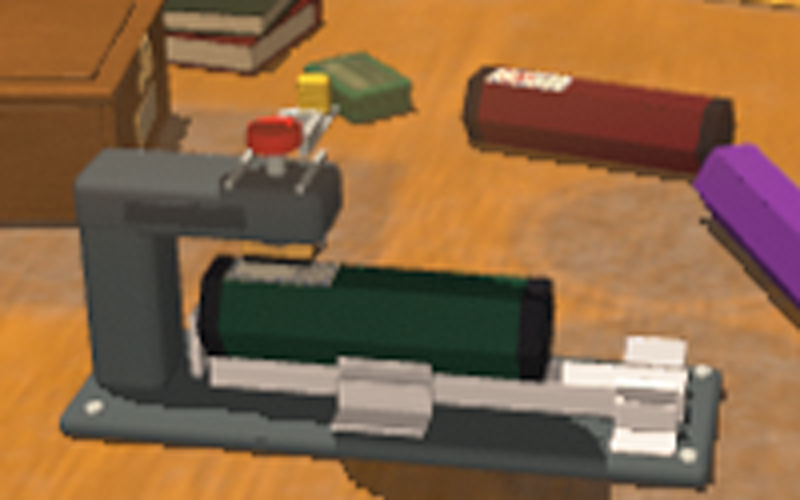

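The cap has sprung back up at (273,135), the tube is still home at (370,315), the tab is out at (313,90), and the gripper is clear.

```bash
python3 -c "
from cell import close_job
print(close_job())"
```

```text
the job is handed in; nothing more can be done
None
```

I handed the job in at about 24.5 s: the green tube lies label up against the end stop, the lock slide is out about 24 mm, the cap was pressed to the bottom (15 N) and is back up, and the wine tube and the other things were not touched; the print itself is hidden under the head and the hand-in gave no verdict.

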